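# Seat a drive stem in a kitchen machine by feel

### The arm

A 6-joint arm with a two-finger parallel gripper is mounted at the origin on the work surface. World frame = base frame: x ahead of the robot, y to its left, z up, the work surface at z = 0. Lengths are in m, angles in degrees, forces in N, time in s.
With the tool pointing down it reaches from about 0.325 to 0.85 m from the base axis. Payload 15.5 kg.
Tool frame: the origin (TCP) lies at the very end of the fingers, on their centre line; the grasp point (between the pads) lies arm.grip_depth behind it (arm.grip_depth is the distance from the TCP to the grasp point, in m); z points along the fingers, y is the line along which they close (so a half turn about z gives the same grasp; the last joint's range is limited). The gripper opens to 91 mm and grips with 3 to 60 N. Pads are 32 mm wide; open, the fingers measure 118 mm over their backs; the gripper's body (76 mm by 178 mm) begins 60 mm behind the grasp point.
Start: joints at [-75.258, 28.281, 77.091, -0, 74.628, -5.472], TCP at [0.216, -0.587, 0.214] pointing down, gripper open.
Joint ranges: [-166.48, 166.48], [-47.26, 123.95], [12.59, 153.08], [-70.14, 250.14], [6.76, 159.57], [-176.63, 176.63]. Speed limits (degrees/s): [108.29, 108.29, 147.25, 172.46, 172.46, 172.46].

### API

Orientations are given as a 3x3 rotation matrix whose columns are the frame's x, y, z axes.
In Python, from rig import arm gives the robot as it stands. Calls block until the motion is done:
- arm.move_to(position, orientation): joint-space move of the TCP to a pose.
- arm.move_l(position, orientation=None, feed=0.15): straight line of the TCP; orientation=None keeps the orientation; feed is the mean speed in m/s.
- arm.move_joints(angles): joint-space move.
- arm.grip(opening): finger opening in m; the grip force is fixed at half the most; returns when the fingers have stopped.
- arm.sleep(seconds).
- arm.solve_ik(position, orientation): joint angles nearest the present ones, or None.
- arm.snapshot(name): name is "side" or "top" or "wrist"; returns the picture (420x560x3 uint8, red, green, blue); there is no depth.
- arm.get_calibration(name): a dict with "intrinsics" (3x3 intrinsics, pixels), "k1" (the pictures are not rectified: a ray, as slopes to the right and down, at radius r is drawn at 1 + k1 r^2 times it, then the intrinsics apply), "cam_to_world" (4x4, takes a point from camera to world coordinates). Camera axes: x right, y down, z forward; pixel columns grow to the right and rows downward; lengths in m; the calibration is good to about 2 mm. A picture is of the moment at which its call begins: read the wrist's pose just before it. get_calibration takes no time and is no camera call; for the wrist camera it gives the pose at the moment of the call.
A pose or a line that the arm cannot do raises arm.Unreachable and nothing moves.
- arm.sign_off(): hands the job in; it is judged then, once.
Readings, each from a call of its own:
- arm.current_t(): time.
- arm.current_joint_positions(): joint angles.
- arm.current_dq(): joint speeds.
- arm.current_tau(): joint torques, N m.
- arm.current_ee_pos(): TCP position.
- arm.current_tool_rot(): TCP orientation.
- arm.current_force(): force on the tool from outside, world axes, zero at the start.
- arm.current_torque(): the same for the moment, N m.
- arm.current_width(): finger opening in m.
- arm.current_grasp_force(): force on a finger pad.
Only numpy, scipy, OpenCV 4.12 (cv2) and the standard library are available. Lean on these libraries where they do the work, as an engineer would, in place of code of your own. Each camera call takes 0.05 s, during which the arm holds its last target. There are 200 camera calls.

### The job

Take the drive stem out of its wooden stand and put it, square end down, into the round hub of the white kitchen machine; find by feel the turn at which its square end drops into the hidden drive coupling, and see it fully home at the bottom, then let go. Press and turn gently, never forcing it, and leave the cup, the jar and the bowl where they stand.

Things in the scene. Friction and masses are not known exactly. Their poses are not given: they have to be found in the camera images.
- stem: Drive stem, loose, about 0.16 kg, 140 mm long, upright in the stand: steel square end below, grey round body 26 mm across from 20 to 100 mm, black square head on top. An orange band at 58.5 to 62.5 mm sits just above the hub's mouth once the stem is home. Origin at the centre of its lower end, z up its axis; x and y are square to the faces of both square end and head.
- stem_tip (a point): centre of the stem's lower end (same as the stem's origin). The steel square end is 16 x 16 mm and 20 mm long; above it the round body's foot tapers from 20 to 26 mm across over 5 mm
- stem_head (a point): centre of the black grip head, 30 x 30 mm and 40 mm tall, on the stem's axis, 120 mm above the tip
- machine: White kitchen machine motor base, fixed, 200 x 170 mm, 110 mm high, with a round black hub in the middle of its top (outside 48 mm across, flaring to 55 mm) that rises to 125 mm, and a flat dial and two flat buttons beside it. Origin under its centre, z up.
- hub_mouth (a point): centre of the hub's open mouth, 125 mm above the counter. Below it a vertical round bore 27.4 mm across (flared to 35 mm over the top 6 mm) goes down 40 mm to the flat coupling. The tip stops 40 mm below the mouth while not lined up, and 58 mm below when home. Pressing the stem on the machine with over 40 N is forcing it.
- coupling_face (a point): centre of the coupling's flat top, 40 mm below the mouth, with a square blind socket 17.4 mm wide, 18 mm deep. It rides on a spring (4 N/mm, gives 5 mm, then hard). Its angle is random, 15 degrees or more off square to the machine, not measured (these axes are the machine's); it resists turning (0.1 N m). The end enters within about 5 degrees; fits repeat every 90 degrees.
- stand: Dark wooden stand, fixed, 100 x 100 mm, 60 mm high, with a round hole 30 mm across and 45 mm deep in its middle, in which the stem stands loosely (tip 15 mm above the counter). Origin under its centre.
- cup: bystander: white cup, 72 mm across, 75 mm high, origin under its centre
- jar: bystander: amber jar with black cap, 52 mm across, 95 mm high, origin under its centre
- bowl: bystander: blue bowl, 90 mm across, 45 mm high, origin under its centre
There are look-alikes about, which are no part of the job. Of the things that look like the stem, the middle-sized one is meant. Leave any orange look-alike of the stand alone.

How it is judged:
By the outcome, as a careful person would: the job done as asked, in the order asked, and still so for the second after the job is handed in, with the robot touching nothing.
It also fails if it takes over 67 s, if anything falls off the work surface, if the arm or the gripper's body presses on something with over 40 N, if the wrist force passes 120 N, or if a joint passes its speed limit or range.

## Working session

There is one attempt and no reset: what is moved stays moved. The work goes in short steps, each a Python script; the robot and the scene stay as the last script left them, time stands still between calls to the robot, and variables do not carry over. Pictures are saved under pics/ and viewed, at most 10 in all, crops included, and the job is handed in when it is done.

```bash
mkdir -p pics; ls
python3 - <<'E'
from rig import arm
import cv2,numpy as np
for n in("side","top"):
    cv2.imwrite(f"pics/{n}0.png",arm.snapshot(n)[:,:,::-1])
    c=arm.get_calibration(n);print(n,np.round(c["intrinsics"],1).tolist(),c["k1"],np.round(c["cam_to_world"],3).tolist())
print(arm.grip_depth,arm.current_t(),arm.current_tool_rot())
E
```

```text
pics
side [[528.0, 0.0, 291.0], [0.0, 528.0, 209.2], [0.0, 0.0, 1.0]] -0.20167699756129875 [[-0.98, -0.15, 0.132, 0.364], [-0.2, 0.701, -0.684, 0.87], [0.01, -0.697, -0.717, 0.966], [0.0, 0.0, 0.0, 1.0]]
top [[383.0, 0.0, 280.4], [0.0, 383.0, 210.8], [0.0, 0.0, 1.0]] -0.10272890451278 [[-0.007, -0.993, 0.12, 0.425], [-1.0, 0.005, -0.012, 0.055], [0.011, -0.12, -0.993, 1.065], [0.0, 0.0, 0.0, 1.0]]
0.0188 0.1 [[ 9.38405804e-01  3.45535043e-01 -2.83312235e-04]
 [ 3.45535138e-01 -9.38405143e-01  1.12076029e-03]
 [ 1.21400299e-04 -1.14962230e-03 -9.99999332e-01]]
```

View pics/side0.png

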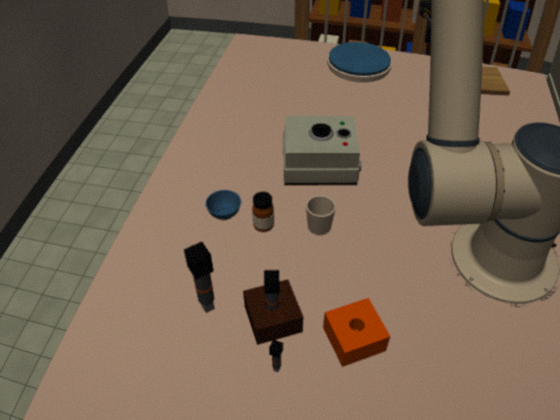

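View pics/top0.png

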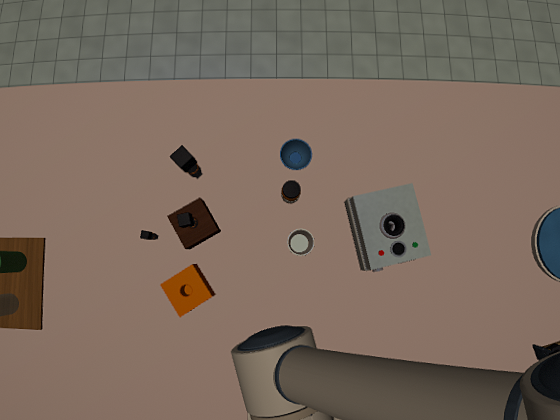

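The side view shows the medium stem in the brown stand, with its head at about (272,280), and the machine's hub at (321,131). In the top view the head is at about (185,218) and the hub at (393,225). The jar, cup and bowl sit between the two.

```bash
cat > h.py <<'E'
from rig import arm
import cv2,numpy as np
def ray(c,uv):
    K=np.array(c["intrinsics"]);d=(np.array(uv,float)-K[:2,2])/K[[0,1],[0,1]]
    s=d.copy()
    for _ in range(20): s=d/(1+c["k1"]*(s@s))
    T=np.array(c["cam_to_world"]);return T[:3,3],T[:3,:3]@np.r_[s,1]
def onz(c,uv,z):
    o,d=ray(c,uv);return o+d*(z-o[2])/d[2]
def proj(c,p):
    T=np.array(c["cam_to_world"]);q=T[:3,:3].T@(np.array(p)-T[:3,3]);s=q[:2]/q[2];s=s*(1+c["k1"]*(s@s))
    K=np.array(c["intrinsics"]);return s*K[[0,1],[0,1]]+K[:2,2]
def down(yaw): # tool y axis at angle yaw (deg) in world, z down
    a=np.radians(yaw);y=np.array([np.cos(a),np.sin(a),0]);z=np.array([0,0,-1.]);return np.c_[np.cross(y,z),y,z]
E
python3 - <<'E'
from h import *
t=arm.get_calibration("top");s=arm.get_calibration("side")
for n,uv,z in(("head",(184,217),.155),("hub",(393,225),.125),("jar",(291,190),.095),("cup",(300,242),.075),("bowl",(296,154),.045),("large",(182,157),.2)):print(n,onz(t,uv,z).round(3))
for n,uv,z in(("head",(272,273),.155),("hub",(321,131),.125)):print(n,onz(s,uv,z).round(3))
w=np.array(arm.get_calibration("wrist")["cam_to_world"]);R=arm.current_tool_rot()
print((R.T@(w[:3,3]-arm.current_ee_pos())).round(4),(R.T@w[:3,:3]).round(3).tolist(),arm.get_calibration("wrist")["intrinsics"])
E
```

```text
head [0.521 0.276 0.155]
hub [ 0.501 -0.236  0.125]
jar [0.595 0.016 0.095]
cup [ 0.463 -0.007  0.075]
bowl [ 0.704 -0.001  0.045]
large [0.656 0.273 0.2  ]
head [0.515 0.271 0.155]
hub [ 0.499 -0.228  0.125]
[ 0.0841  0.0002 -0.1709] [[0.0, -0.956, -0.293], [1.0, 0.0, 0.001], [-0.001, -0.293, 0.956]] [[375.97521766   0.         275.53645317]
 [  0.         375.97521766 209.60311968]
 [  0.           0.           1.        ]]
```

Run:
```python
from h import *
import json
cal={}
for n,p in(("hub",(.49,-.232,.30)),("head",(.51,.273,.33))):
    arm.move_to(p,down(-90));arm.sleep(.2)
    c=arm.get_calibration("wrist");cv2.imwrite(f"pics/w_{n}.png",arm.snapshot("wrist")[:,:,::-1])
    cal[n]={k:np.array(v).tolist() for k,v in c.items()}
json.dump(cal,open("cal.json","w"))
a=[cv2.imread(f"pics/w_{n}.png")[:, 80:480] for n in cal]
cv2.imwrite("pics/w_both.png",np.hstack(a));print(arm.current_t())
```

```text
4.1167
```

View pics/w_both.png

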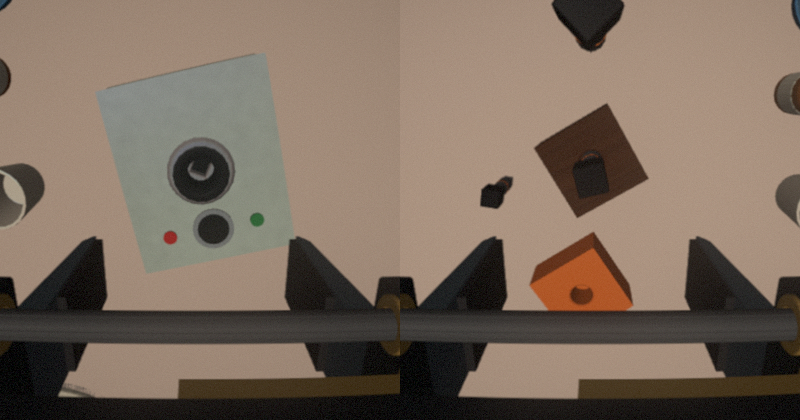

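The left half shows the hub centred at about (281,172) in full-image pixels. The right half shows the stem head at about (270,175), slightly rotated. I'll zoom both.

Run:
```python
from h import *
a=cv2.imread("pics/w_hub.png")[125:225,230:330];b=cv2.imread("pics/w_head.png")[125:225,220:320]
f=lambda i:cv2.resize(np.clip((i/255.)**.6*255,0,255).astype(np.uint8),(400,400),interpolation=cv2.INTER_CUBIC)
cv2.imwrite("pics/z.png",np.hstack([f(a),f(b)]))
```

```text
(no output)
```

View pics/z.png

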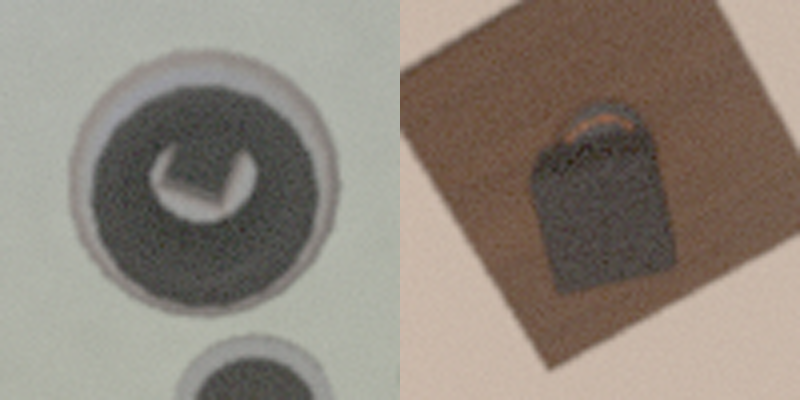

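Run:
```python
from h import *
import json
cal=json.load(open("cal.json"))
hub=onz(cal["hub"],(281.2,174),.125)
q=np.array([(133,182),(160,293),(275,268),(252,155)])/4+[220,125]
P=np.array([onz(cal["head"],u,.155) for u in q]);head=P.mean(0)
e=[P[1]-P[0],P[2]-P[1],P[3]-P[2],P[0]-P[3]]
ang=[(np.degrees(np.arctan2(v[1],v[0]))+45)%90-45 for v in e]
sq=[onz(cal["hub"],np.array(u)/4+[230,125],.085) for u in((165,187),(220,205),(240,150))]
ca=[(np.degrees(np.arctan2(*(b-a)[1::-1]))+45)%90-45 for a,b in((sq[0],sq[1]),(sq[1],sq[2]))]
print(hub,head,np.linalg.norm(e,axis=1).round(4),np.round(ang,1),"coupling",np.round(ca,1))
yaw=np.median(ang)
R=down(yaw-90);print(yaw,arm.solve_ik([head[0],head[1],.118],R),arm.solve_ik([hub[0],hub[1],.25],down(-110)))
arm.move_to([head[0],head[1],.20],R);arm.move_l([head[0],head[1],.118],feed=.1)
print(arm.current_force(),arm.current_t())
arm.grip(.026);arm.sleep(.2)
print(arm.current_width(),arm.current_grasp_force(),arm.current_force(),arm.current_torque())
arm.move_l([head[0],head[1],.265],feed=.12);arm.sleep(.2)
print(arm.current_force(),arm.current_width(),arm.current_t())
json.dump(dict(hub=list(hub),head=list(head),yaw=yaw),open("m.json","w"))
cv2.imwrite("pics/side1.png",arm.snapshot("side")[150:400,150:450][:,:,::-1])
```

```text
[ 0.50293324 -0.23800345  0.125     ] [0.51651487 0.27625117 0.155     ] [0.0275 0.028  0.0276 0.0285] [12.5 12.6 11.7 12.9] coupling [-18.4 -19.3]
12.575389067429576 [ 2.22995597e+01  3.13278498e+01  8.89707850e+01 -2.54444375e-14
  5.97013651e+01  9.97241706e+01] [-3.14740452e+01  2.07614304e+01  8.40054715e+01 -2.54444375e-14
  7.52330981e+01  7.85259548e+01]
[ 0.41363487 -0.33636472  0.05043668] 5.6667
0.029804006439312695 29.97690349817276 [-1.21463439 -0.5452168   0.34467696] [-0.01796699  0.04461337  0.02034595]
[ 0.57820299  0.03617554 -2.36896556] 0.029807740914810314 8.4
```

View pics/side1.png

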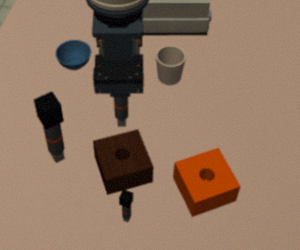

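The stem is out of the stand and hanging straight from the gripper at about (121,105) in the crop. Next I'll move to the hub and insert it compliantly.

```bash
cat > ins.py <<'E'
from h import *
OFF=.103
def force(n=4):
    f=[]
    for _ in range(n): f.append(arm.current_force());arm.sleep(.01)
    return np.mean(f,0)
def lower(p,R,f0,ztip,fmax=8,step=.004,feed=.05):
    """go down compliantly to tip height ztip; stop at fmax; returns commanded p"""
    stuck=0
    while p[2]-OFF>ztip+1e-5 and arm.current_t()<55:
        q=p.copy();q[2]=max(p[2]-step,ztip+OFF);arm.move_l(q,R,feed=feed);p=q
        f=force()-f0
        lat=np.hypot(*f[:2])
        print("tip",round(1000*(p[2]-OFF),1),"F",f.round(1))
        for _ in range(4):
            if lat<2.5: break
            d=f[:2]*2e-4;d*=min(1,6e-4/np.hypot(*d));p=p+np.r_[d,0];arm.move_l(p,R,feed=.05)
            f=force()-f0;lat=np.hypot(*f[:2]);print("   corr",(d*1000).round(2),f.round(1))
        if f[2]>fmax: break
    return p
E
python3 - <<'E'
from ins import *
import json
m=json.load(open("m.json"));hub=m["hub"];R=down(-98)
arm.move_to([hub[0],hub[1],.265],R);arm.sleep(.4)
f0=force(10);p=np.array([hub[0],hub[1],.125+OFF+.003])
arm.move_l(p,R,feed=.1)
p=lower(p,R,f0,.0875)
m.update(f0=list(f0),p=list(p));json.dump(m,open("m.json","w"))
print(f0,p,arm.current_ee_pos(),arm.current_t())
E
```

```text
tip 124.0 F [-0.4  0.5 -0.1]
tip 120.0 F [ 0.2  0.3 -0.4]
tip 116.0 F [-0.1  0.4 -0. ]
tip 112.0 F [-0.1 -0.  -0.3]
tip 108.0 F [ 0.   0.2 -0.4]
tip 104.0 F [-0.4  0.5  0.1]
tip 100.0 F [-0.2  0.4 -0. ]
tip 96.0 F [-0.4  0.2  0.1]
tip 92.0 F [-0.4  0.8 -0.2]
tip 88.0 F [-1.2  0.8 -0.2]
tip 87.5 F [-1.1  0.5 -0.8]
[ 0.16068058 -0.32500801 -1.52324135] [ 0.50293324 -0.23800345  0.1905    ] [ 0.50289973 -0.23796572  0.19050937] 14.4083
```

Run:
```python
from ins import *
import json
m=json.load(open("m.json"));f0=np.array(m["f0"]);p=np.array(m["p"])
p=lower(p,down(-98),f0,.0815,fmax=5,step=.001)
t0=arm.current_torque()[2];yaw=-98
while yaw>-126 and arm.current_t()<40:
    yaw-=2;arm.move_l(p,down(yaw),feed=.05)
    f=force()-f0;print(yaw,f.round(1),round(arm.current_torque()[2]-t0,3))
    if f[2]<1.5: break
m.update(p=list(p),tool=yaw);json.dump(m,open("m.json","w"));print(p,arm.current_t())
```

```text
tip 86.5 F [-1.7  0.5 -0.7]
tip 85.5 F [-1.7  0.4 -0.9]
tip 84.5 F [-2.4  0.4  2.4]
tip 83.5 F [-3.1  1.1  5.7]
   corr [-0.56  0.21] [-0.6  0.6  5.7]
-100 [0.  0.2 5.6] 0.013
-102 [ 0.5 -0.3  5.3] -0.065
-104 [ 0.3 -0.   0.5] -0.05
[ 0.50236993 -0.23779686  0.1865    ] 16.675
```

The end dropped in at about −14°. I'll centre the turn by torque and then lower it home.

Run:
```python
from ins import *
import json
m=json.load(open("m.json"));f0=np.array(m["f0"]);p=np.array(m["p"]);yaw=m["tool"]
for _ in range(2):
    yaw-=2;arm.move_l(p,down(yaw),feed=.05);print(yaw,(force()-f0).round(1),arm.current_torque()[2].round(3))
p=lower(p,down(yaw),f0,.0645,fmax=6,step=.002)
m.update(p=list(p),tool=yaw);json.dump(m,open("m.json","w"));print(p,arm.current_torque(),arm.current_t())
```

```text
-106 [-0.5 -0.  -0.3] -0.012
-108 [-0.1  0.6 -0.3] 0.04
tip 81.5 F [-0.   0.6  0.5]
tip 79.5 F [-0.3 -0.1 -0.2]
tip 77.5 F [-0.8  0.7 -0. ]
tip 75.5 F [ 0.2  0.8 -0.3]
tip 73.5 F [-0.3  0.4 -0.3]
tip 71.5 F [-0.7  0.1  0.1]
tip 69.5 F [-0.7  0.4 -0.4]
tip 67.5 F [ 0.2  0.5 -0.4]
tip 65.5 F [-1.8  1.5  6.8]
[ 0.50236993 -0.23779686  0.1685    ] [0.3099255  0.4949617  0.00099419] 19.7917
```

Run:
```python
from ins import *
import json
m=json.load(open("m.json"));p=np.array(m["p"]);R=down(m["tool"])
p[2]=.067+OFF-.0005;arm.move_l(p,R,feed=.03);print((force()-m["f0"]).round(1))
arm.grip(.07);arm.sleep(.3)
arm.move_l([p[0],p[1],.24],R,feed=.1);arm.move_l([p[0]-.09,p[1],.33],R,feed=.15);arm.sleep(.3)
c=arm.get_calibration("wrist");w=arm.snapshot("wrist")
s=arm.snapshot("side")[60:200,250:390]
im=np.hstack([w[:,100:480],cv2.resize(s,(420,420),interpolation=cv2.INTER_CUBIC)])
cv2.imwrite("pics/end.png",im[:,:,::-1])
print([proj(c,(p[0],p[1],z)).round(1)-[100,0] for z in(.125,.167,.207)],arm.current_t())
s_=arm.get_calibration("side");print([((proj(s_,(p[0],p[1],z))-[250,60])*3+[380,0]).round(0) for z in(.125,.167,.207)])
```

```text
[-0.9  0.9  4.1]
[array([147.1,  93.9]), array([143.5,  93.8]), array([139.1,  93.6])] 23.3917
[array([591., 206.]), array([593., 167.]), array([596., 128.])]
```

View pics/end.png

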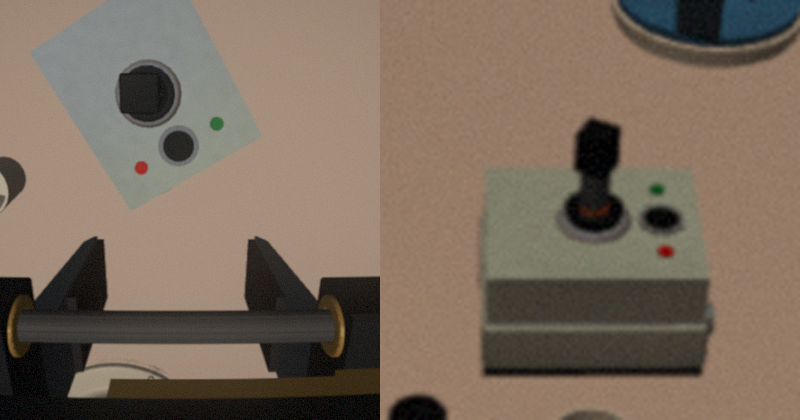

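The left half shows the stem head over the hub at (140,94), where I predicted it. The right half shows the orange band just at the hub's mouth, around (594,212), with the head top at about y=125, matching the home height. The gripper is clear of everything.

Run:
```python
from rig import arm
print(arm.sign_off())
```

```text
the job is handed in; nothing more can be done
None
```

The stem is home in the hub's coupling and released, and I handed the job in. Contact forces stayed below about 7 N, it took about 23 s of the 67 s, and the cup, jar and bowl were not touched.

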